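# Load a valve block under the sprung hold-down flap

### The job

Load the aluminium block into the inspection fixture without picking it up: press the yellow bar right down with one fingertip and keep it down so that the blue sprung flap stays up, and meanwhile push the block along its lane with the other fingertip, under the flap, until it is fully home against the back stop. Then let go of the bar so that the flap comes down on the block and clamps it, and move clear. The flap must not touch the block before the block is home, and the ring gauge, brass plug, joystick box and spray bottle stay where they are.

Things in the scene. Friction and masses are not known exactly. Their poses are not given: they have to be found in the camera images.
- fixture: Fixed loading fixture; origin on the table under the lane's centre line, x along the lane in the pushing direction (away from the robot), y left towards the yellow bar, z up. In this frame, mm: dark grey base plate 8 thick, x -142 to 73, y -45 to 105; lane floor at z 8, lane 47 wide (y -23.5 to 23.5) between steel rails 8 wide, tops at z 20, x -135 to 50.
- stop (a point): Centre of the back stop's front face at the lane's floor (fixture x 50, z 8 mm); the stop is 63 mm wide, its top at z 36.
- hinge (a point): Point on the flap's hinge shaft (fixture y 40, z 34, x 0 mm). The shaft, 10 mm thick, runs along the lane from x -127 to 43 between two posts (8 mm long, 16 wide, tops at z 42) at x -131 and 48. It stands between a fingertip in the lane and one on the bar.
- flap (a joint): Angle of the sprung rocker (blue flap and yellow bar in one piece), rad. 0: flap shut, bar up. Pressing the bar raises the flap; 0.62 is the end stop. The flap spans fixture x -2 to 38 and y 40 to -12 mm, up to 70 high; its rubber pad rests on the block at 0.36; above 0.42 the block passes freely; at 0 it hangs 15 mm too low and blocks the way. The spring always closes it; holding it open takes 6 to 11 N on the bar.
- bar_mid (a point): Point on top of the yellow bar at mid-length, 23 mm from its inner edge; moves with it. Bar 135 mm long (fixture x -125 to 10), 43 wide, 4 thick. Fully pressed its top is level at z 24, y 52 to 95. At rest it slopes up away from the lane by 0.62 rad: inner edge at y 56, z 33, outer edge at y 91, z 58. A fingertip can slide along it while pressing.
- part: Loose aluminium block, 60 mm long (x, along the lane), 44 wide (y), 36 high, about 0.25 kg, dark bores on top. Origin: centre of its underside. It starts in the lane on the robot's side of the flap. Against the back stop its origin is at fixture x = 20 mm and its rear face at x = -10 mm, 8 mm outside the flap.
- ring_gauge: Steel ring, 60 mm across, 22 high, left of the fixture; origin under its centre. Leave alone.
- plug: Brass cylinder, 32 mm across, 45 high, right of the lane's near end; origin under its centre. Leave alone.
- joystick: White joystick box, 120 x 150 mm, 45 high (stick to 90), right of the fixture; origin under its centre. Leave alone.
- spray: White spray bottle, 68 mm across, 190 high, beyond the fixture to the left; origin under its centre. Leave alone.
Not all that is in view belongs to the job. Several things have the shape of the part; the one meant has the colours described above.

How it is judged:
By the outcome, as a careful person would: the job done as asked, in the order asked, and still so for the second after the job is handed in, with the robot touching nothing.
It also fails if it takes over 48 s, if anything falls off the work surface, if the arm or the gripper's body presses on something with over 40 N, if the wrist force passes 120 N, or if a joint passes its speed limit or range.

### The arm

A 6-joint arm with a two-finger parallel gripper is mounted at the origin on the work surface. World frame = base frame: x ahead of the robot, y to its left, z up, the work surface at z = 0. Lengths are in m, angles in rad, forces in N, time in s.
With the tool pointing down it reaches from about 0.35 to 0.775 m from the base axis. Payload 5.5 kg.
Tool frame: the origin (TCP) lies at the very end of the fingers, on their centre line; the grasp point (between the pads) lies env.pinch_z behind it (env.pinch_z is the distance from the TCP to the grasp point, in m); z points along the fingers, y is the line along which they close (so a half turn about z gives the same grasp; the last joint's range is limited). The gripper opens to 85 mm and grips with 20 to 120 N. Pads are 22 mm wide; open, the fingers measure 114 mm over their backs; the gripper's body (76 mm by 85 mm) begins 54 mm behind the grasp point. The pads swing forward as they close: fully open they stand 13 mm farther back than shut.
Start: joints at [1.099, 0.313, 0.046, 1.304, 0, 1.431], TCP at [0.187, 0.544, 0.231] pointing down, gripper open.
Joint ranges: [-2.76, 2.76], [-0.86, 1.69], [-1.03, 1.26], [-2.2, 2.34], [-1.47, 1.5], [-3.14, 3.14]. Speed limits (rad/s): [2.57, 2.57, 3.14, 3.14, 3.14, 3.14].

### API

Orientations are given as a unit quaternion [w, x, y, z].
In Python, from workcell import env, eyes gives the robot as it stands.
- The arm moves only by the shell command python3 -m jog 'ROWS' [FORCE]. ROWS is JSON, one flat list of numbers, 7 for each row, row after row: the shift along the world's x, y, z as a fraction of full scale, then the turn, a rotation vector about the world's x, y, z as a fraction of full scale, then the opening, from -1 (shut) to 1 (fully open), so that 0 is half open. A call has 1 to 12 rows; each row is the pose to reach, as a shift and turn from the pose commanded when the call began, turning the shorter way round; what a row does not reach only later rows make up. Full scale, the value 1, is 20 cm for a shift and pi rad for a turn. A row lasts 1/12 s, in which the tool goes at most 41.7 mm and 7.16 degrees, less where a joint would pass 70% of its speed; a pose out of reach is approached as far as the arm can. A call with a number of a shift or a turn outside -1 to 1 is refused whole. A call with a gripper value outside its range is refused whole. The fingers move at their own pace and stop on an object; FORCE is the grip in N (left out, the last holds). Time passes only in rows, so rows that repeat a pose let the fingers close. It gives the time, the measured TCP pose, the force, the opening and the grip force at its end, in the units of the state.
- env.get_state(): the state, without advancing time (a new reading comes with each control period).
- eyes.read_camera(name): name is "scene" or "top"; returns (picture, depth): 384x512x3 uint8, red, green, blue; 384x512 float32, m along the optical axis (not along the pixel's ray), 0 where there is no reading.
- eyes.calibration(name): a dict with "fx", "fy", "cx", "cy" (pixels), "R" (3x3) and "t" (3): a world point X has camera coordinates R X + t. Camera axes: x right, y down, z forward; pixel columns grow to the right and rows downward; lengths in m; the calibration is good to about 2 mm. A picture is of the moment at which its call begins. calibration takes no time and is no camera call.
- env.hand_in(): hands the job in; it is judged then, once.
The state is a dict: "clock": time; "joint_pos": joint angles; "qvel": joint speeds; "tau": joint torques, N m; "tcp_pos": TCP position; "orientation": TCP orientation; "wrist_force": force on the tool from outside, world axes, zero at the start; "ft_torque": the same for the moment, N m; "finger_gap": finger opening in m; "grip_force": force on a finger pad.
Only numpy, scipy, OpenCV 4.12 (cv2) and the standard library are available. Lean on these libraries where they do the work, as an engineer would, in place of code of your own. Each camera call takes 0.05 s, during which the arm holds its last target. There are 200 camera calls.

## Working session

There is one attempt and no reset: what is moved stays moved. The work goes in short steps, Python scripts to look and compute and a shell command to move; the robot and the scene stay as the last step left them, time stands still between calls to the robot, and variables do not carry over. Pictures are saved under pics/ and viewed, at most 10 in all, crops included, and the job is handed in when it is done.

```bash
mkdir -p pics
cat > h.py <<'E'
import numpy as np, cv2
from workcell import env, eyes
def snap(n,f):
    p,d=eyes.read_camera(n); cv2.imwrite(f'pics/{f}.png',p[:,:,::-1]); np.save(f'pics/{f}.npy',d); return p,d
def ray(n,u,v,z):
    c=eyes.calibration(n);R=np.array(c['R']);t=np.array(c['t'])
    C=-R.T@t; d=R.T@np.array([(u-c['cx'])/c['fx'],(v-c['cy'])/c['fy'],1]); return C+d*(z-C[2])/d[2]
def pts(n,d):
    c=eyes.calibration(n);R=np.array(c['R']);t=np.array(c['t'])
    v,u=np.mgrid[:d.shape[0],:d.shape[1]]
    P=np.stack([(u-c['cx'])/c['fx']*d,(v-c['cy'])/c['fy']*d,d],-1)
    return (P-t)@R
E
python3 - <<'E'
from h import *
a=snap('scene','s0')[0];b=snap('top','t0')[0]
for n in('scene','top'):
    c=eyes.calibration(n);R=np.array(c['R']);print(n,c['fx'],c['cx'],c['cy'],-R.T@np.array(c['t']),R.round(2).tolist())
s=env.get_state();print(s,env.pinch_z)
E
ls
```

```text
scene 364.0242895974761 257.66835367030734 186.62161159072508 [1.17324128 0.40787009 0.50151238] [[-0.5, 0.87, -0.01], [0.49, 0.27, -0.83], [-0.72, -0.42, -0.56]]
top 431.0264670620869 254.76608020671696 194.99559985742695 [0.45325152 0.07771242 1.06683517] [[0.03, -1.0, 0.0], [-0.99, -0.03, -0.12], [0.12, 0.0, -0.99]]
{'clock': 0.1, 'joint_pos': array([1.09939717e+00, 3.13967495e-01, 4.50811909e-02, 1.30362382e+00,
       7.04730890e-06, 1.43120452e+00]), 'qvel': array([-0.00055527, -0.00120907,  0.00220834, -0.00130842, -0.00142594,
        0.0009683 ]), 'tau': array([ 2.83096204e-03, -4.81723487e+01,  2.99245334e+01,  1.27376779e-02,
       -1.24047460e-04,  1.38458887e-06]), 'tcp_pos': array([0.18709428, 0.54321218, 0.23046939]), 'orientation': array([-2.61086138e-04,  1.65143608e-01,  9.86269159e-01, -8.16162366e-04]), 'wrist_force': array([ 0.25340205, -0.09919293,  0.1093917 ]), 'ft_torque': array([-0.00530645,  0.00687664, -0.01602345]), 'grip_force': 0.0, 'finger_gap': 0.08529784132687099} 0.0187
h.py
pics
```

View pics/t0.png

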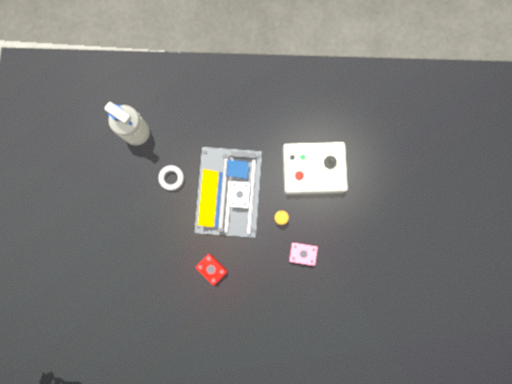

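View pics/s0.png

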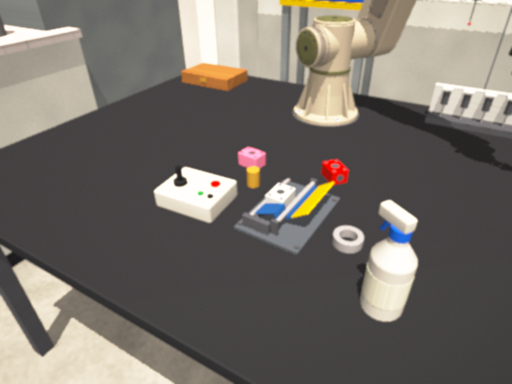

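In the top view, three things have the part's shape: silver (239,194) in the lane, red (211,270) and pink (303,254). The silver one fits because it is aluminium-coloured with dark bores and sits in the lane just short of the blue flap (238,168). The yellow bar is at (208,198). I'll confirm it in an enlarged crop.

Run:
```python
from h import *
p=cv2.imread('pics/t0.png'); d=np.load('pics/t0.npy')
cv2.imwrite('pics/c0.png',cv2.resize(p[140:245,180:310],None,fx=5.5,fy=5.5,interpolation=cv2.INTER_CUBIC))
hsv=cv2.cvtColor(p,cv2.COLOR_BGR2HSV); P=pts('top',d)
S=np.zeros(p.shape[:2],bool);S[140:245,190:268]=1
for n,lo,hi in(('yel',(22,120,80),(35,255,255)),('blue',(100,130,40),(125,255,255))):
    m=(cv2.inRange(hsv,lo,hi)>0)&S
    q=np.argwhere(m)[:,::-1].astype(np.float32);r=cv2.minAreaRect(q);print(n,m.sum(),r,cv2.boxPoints(r).round(1).tolist())
    X=P[m];print(X.mean(0),X.min(0),X.max(0))
# base plate: points with z 5..15 mm or anything non-black
m=(hsv[...,2]>60)&S
q=np.argwhere(m)[:,::-1].astype(np.float32);r=cv2.minAreaRect(q);b=cv2.boxPoints(r);print('base',r)
for c in b: print(c.round(1),ray('top',*c,0.008).round(4))
# block top by depth: z 40..48
m=S&(abs(P[...,2]-0.044)<0.006)&(hsv[...,1]<60)
n,l,st,ce=cv2.connectedComponentsWithStats(m.astype(np.uint8))
for i in range(1,n):
    if st[i,4]>30: print(st[i],ce[i],P[l==i].mean(0).round(4))
```

```text
yel 873 ((207.7832794189453, 197.7897186279297), (15.586502075195312, 56.69151306152344), 5.04245138168335) [[197.5, 225.3000030517578], [202.5, 168.89999389648438], [218.0, 170.1999969482422], [213.10000610351562, 226.6999969482422]]
[0.56107573 0.19077855 0.05011478] [0.45325152 0.07771242 0.00404156] [0.62952074 0.21367193 1.06683517]
blue 317 ((223.86761474609375, 189.7205810546875), (22.809310913085938, 68.59943389892578), 30.963756561279297) [[196.39999389648438, 213.3000030517578], [231.6999969482422, 154.39999389648438], [251.3000030517578, 166.1999969482422], [216.0, 225.0]]
[0.62471432 0.12950224 0.0444382 ] [0.45325152 0.07771242 0.02463728] [0.65372926 0.17131154 1.06683517]
base ((228.5, 192.0), (104.0, 77.0), 90.0)
[190. 140.] [0.7108 0.2459 0.008 ]
[267. 140.] [0.7162 0.0527 0.008 ]
[267. 244.] [0.4568 0.0465 0.008 ]
[190. 244.] [0.4517 0.2343 0.008 ]
[220 154  10  56 147] [223.78231293 179.9047619 ] [0.6073 0.1551 0.0406]
[230 181  20  26 453] [239.01766004 193.62913907] [0.5745 0.1173 0.0442]
[217 210   7  21  58] [220.12068966 222.05172414] [0.5056 0.1602 0.0405]
```

View pics/c0.png

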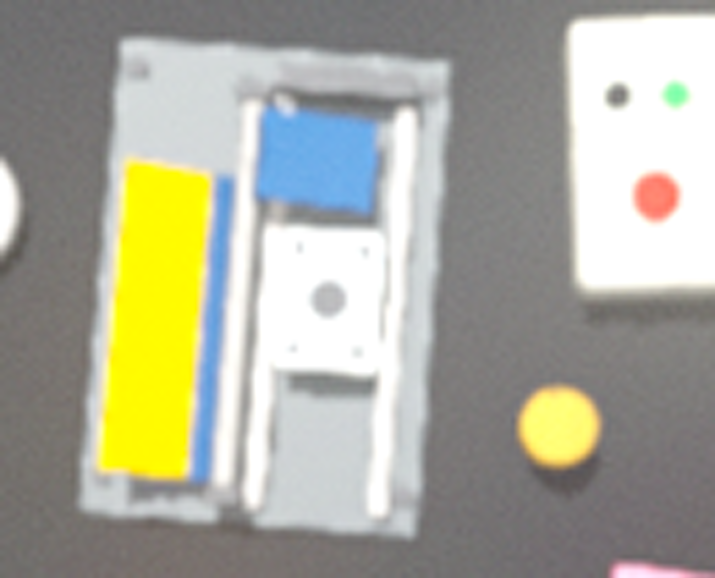

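The crop confirms it: silver block with dark bores at (325,300), in the lane between the rails, below the blue flap (318,160). The yellow bar is on the left and the hinge shaft at x≈240. The base corners are at crop (122,38), (450,62), (416,537) and (80,512). Next I'll fit the fixture frame and check it in the scene view.

```bash
cat >> h.py <<'E'
def fit(n,uv,mod):
    W=np.array([ray(n,u,v,m[2])[:2] for (u,v),m in zip(uv,mod)]);M=np.array(mod)[:,:2]
    a,b=W-W.mean(0),M-M.mean(0); th=np.arctan2((b[:,0]*a[:,1]-b[:,1]*a[:,0]).sum(),(a*b).sum())
    R=np.array([[np.cos(th),-np.sin(th)],[np.sin(th),np.cos(th)]]);o=W.mean(0)-R@M.mean(0)
    return o,th,W-(M@R.T+o)
E
python3 - <<'E'
from h import *
f=lambda l:[(180+(x+.5)/5.5-.5,140+(y+.5)/5.5-.5) for x,y in l]
base=[(.073,.105,.008),(.073,-.045,.008),(-.142,-.045,.008),(-.142,.105,.008)]
o,th,r=fit('top',f([(122,38),(450,62),(416,537),(80,512)]),base);print('base',o,th,(r*1e3).round(1).tolist())
yb=[(.010,.091,.058),(.010,.056,.033),(-.125,.056,.033),(-.125,.091,.058)]
o2,t2,r=fit('top',f([(126,158),(213,172),(188,480),(97,472)]),yb);print('bar',o2,t2,(r*1e3).round(1).tolist())
Rm=np.array([[np.cos(th),-np.sin(th)],[np.sin(th),np.cos(th)]])
c=f([(264,228),(384,230),(378,376),(268,368),(327,299)])
for u in c: print('block',u,((ray('top',*u,.044)[:2]-o)@Rm*1e3).round(1))
p=cv2.imread('pics/s0.png')
cv2.imwrite('pics/c1.png',cv2.resize(p[165:255,225:355],None,fx=6,fy=6,interpolation=cv2.INTER_CUBIC))
E
```

```text
base [0.61685023 0.11416175] -0.04539523667558679 [[0.5, -0.1], [0.3, 0.1], [-0.5, -0.0], [-0.3, -0.1]]
bar [0.61669986 0.11460867] -0.045097333730067315 [[0.1, 0.2], [0.8, -0.4], [-0.3, -0.6], [-0.6, 0.8]]
block (227.5909090909091, 181.04545454545456) [-14.2  30.8]
block (249.4090909090909, 181.4090909090909) [-11.3 -21.4]
block (248.3181818181818, 207.95454545454544) [-75.1 -23.6]
block (228.3181818181818, 206.5) [-75.1  24.2]
block (239.04545454545456, 193.95454545454544) [-43.3   1. ]
```

View pics/c1.png

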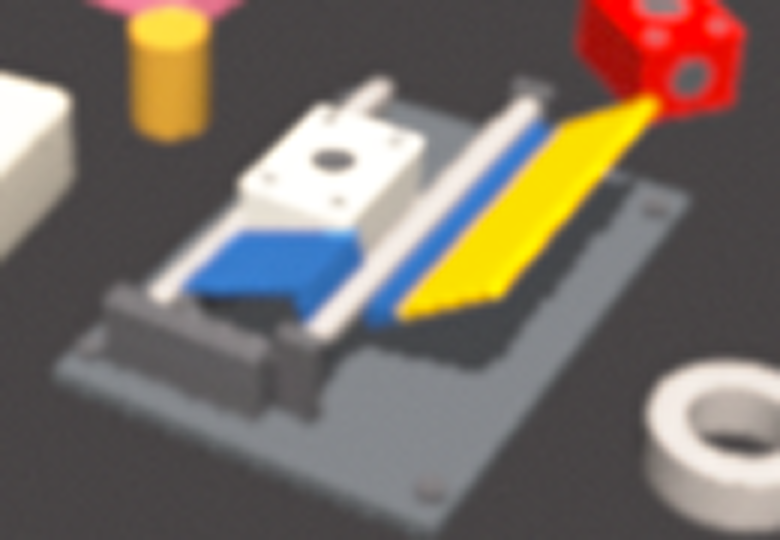

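The bar fit agrees with the base fit to 0.5 mm: origin (0.6168, 0.1143), yaw -0.0453. The block's rear face is at about x = -74 mm. In the scene crop the same block is at (333,160), the flap at (270,265) and the bar at (530,210). Now I'll approach with the tool y along fixture y and the TCP over fixture (-95, 38).

```bash
python3 - <<'E'
from h import *
# two-view height of block top (bore centre)
L=[]
for n,u,v in(('top',239.05,193.95),('scene',225+333.5/6-.5,165+160.5/6-.5)):
    a=ray(n,u,v,0);b=ray(n,u,v,.1);L.append((a,(b-a)/np.linalg.norm(b-a)))
(a,p),(b,q)=L;s=np.linalg.lstsq(np.stack([p,-q],1),b-a,rcond=None)[0];print(a+s[0]*p,b+s[1]*q)
E
R=0.84,-0.97,0,0,0,0.0455,0.54
python3 -m jog '[0.84,-0.97,0,0,0,0.0455,0.54, 0.84,-0.97,0,0,0,0.0455,0.54, 0.84,-0.97,0,0,0,0.0455,0.54, 0.84,-0.97,0,0,0,0.0455,0.54, 0.84,-0.97,0,0,0,0.0455,0.54, 0.84,-0.97,0,0,0,0.0455,0.54, 0.84,-0.97,0,0,0,0.0455,0.54]'
```

```text
[0.57372154 0.11717131 0.04368109] [0.57502631 0.11443619 0.04372924]
clock: 0.68
tcp_pos: [0.3582, 0.3457, 0.231]
orientation: [0.0, 0.097, 0.995, -0.001]
wrist_force: [-0.1, 0.3, 0.1]
finger_gap: 0.0657
grip_force: 0.0
```

```bash
python3 -m jog '[0.84,-0.96,-0.3,0,0,0.0455,0.54, 0.84,-0.96,-0.3,0,0,0.0455,0.54, 0.84,-0.96,-0.3,0,0,0.0455,0.54, 0.84,-0.96,-0.3,0,0,0.0455,0.54, 0.84,-0.96,-0.3,0,0,0.0455,0.54, 0.84,-0.96,-0.3,0,0,0.0455,0.54, 0.84,-0.96,-0.55,0,0,0.0455,0.54, 0.84,-0.96,-0.55,0,0,0.0455,0.54, 0.84,-0.96,-0.55,0,0,0.0455,0.54, 0.84,-0.96,-0.55,0,0,0.0455,0.54]'
python3 - <<'E'
from h import *
snap('scene','s1');snap('top','t1')
s=env.get_state();print(s['tcp_pos'],s['orientation'],s['wrist_force'])
p=cv2.imread('pics/s1.png')
cv2.imwrite('pics/c2.png',cv2.resize(p[90:255,215:375],None,fx=3.6,fy=3.6,interpolation=cv2.INTER_CUBIC))
E
```

```text
clock: 1.52
tcp_pos: [0.5222, 0.1576, 0.1203]
orientation: [-0.002, 0.023, 1.0, -0.0]
wrist_force: [-0.3, -0.1, 0.0]
finger_gap: 0.0658
grip_force: 0.0
[0.52362802 0.15852921 0.12255434] [6.82178270e-04 2.24503386e-02 9.99747691e-01 2.68233944e-04] [-0.02702019  0.50749153  0.08466561]
```

View pics/c2.png

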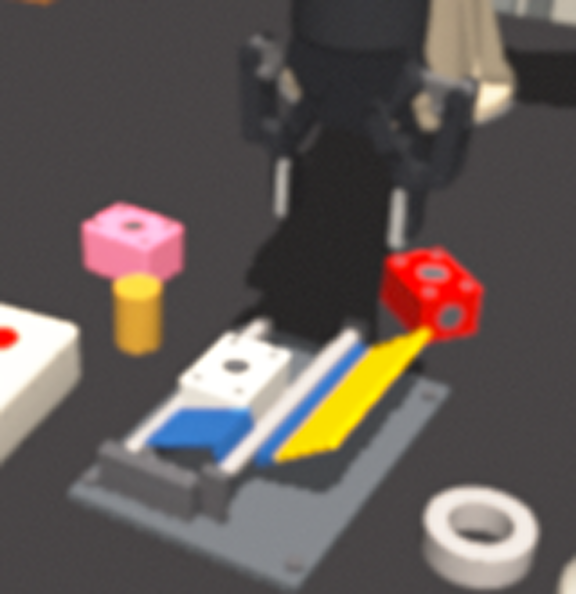

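The fingers straddle the hinge shaft: lane finger tip at crop (283,210) and bar finger at (397,240), both clear behind the block. I'll descend now and feel for the bar.

```bash
python3 -m jog '[0,0,-0.15,0,0,0,0.54, 0,0,-0.27,0,0,0,0.54, 0,0,-0.27,0,0,0,0.54]'
python3 -m jog '[0,0,-0.05,0,0,0,0.54, 0,0,-0.05,0,0,0,0.54]'
python3 -m jog '[0,0,-0.05,0,0,0,0.54, 0,0,-0.05,0,0,0,0.54]'
```

```text
clock: 1.87
tcp_pos: [0.5209, 0.1584, 0.0652]
orientation: [-0.002, 0.022, 1.0, -0.0]
wrist_force: [-1.0, 0.4, 0.9]
finger_gap: 0.0658
grip_force: 0.0
clock: 2.03
tcp_pos: [0.5235, 0.1583, 0.0578]
orientation: [0.0, 0.022, 1.0, 0.0]
wrist_force: [-0.1, -0.8, 0.6]
finger_gap: 0.0656
grip_force: 0.0
clock: 2.2
tcp_pos: [0.5235, 0.1579, 0.0472]
orientation: [0.0, 0.023, 1.0, 0.0]
wrist_force: [0.2, -1.2, -0.5]
finger_gap: 0.0663
grip_force: 0.0
```

```bash
python3 -m jog '[0,0,-0.04,0,0,0,0.54, 0,0,-0.04,0,0,0,0.54]'
python3 -m jog '[0,0,-0.04,0,0,0,0.54, 0,0,-0.04,0,0,0,0.54]'
```

```text
clock: 2.37
tcp_pos: [0.5242, 0.1578, 0.0393]
orientation: [0.001, 0.023, 1.0, 0.0]
wrist_force: [0.7, -0.7, 3.4]
finger_gap: 0.066
grip_force: 1.6
clock: 2.53
tcp_pos: [0.5245, 0.158, 0.0316]
orientation: [0.001, 0.023, 1.0, 0.001]
wrist_force: [1.6, 1.5, 5.3]
finger_gap: 0.0653
grip_force: 2.1
```

```bash
python3 -m jog '[0,0,-0.04,0,0,0,0.54, 0,0,-0.04,0,0,0,0.54]'
python3 -m jog '[0,0,-0.015,0,0,0,0.54, 0,0,-0.015,0,0,0,0.54]'
python3 -m jog '[0,0,-0.015,0,0,0,0.54, 0,0,-0.015,0,0,0,0.54]'
```

```text
clock: 2.7
tcp_pos: [0.5245, 0.1581, 0.0237]
orientation: [0.001, 0.023, 1.0, 0.001]
wrist_force: [-0.0, 1.2, 5.9]
finger_gap: 0.0658
grip_force: 2.8
clock: 2.87
tcp_pos: [0.5245, 0.1579, 0.0213]
orientation: [0.001, 0.023, 1.0, 0.0]
wrist_force: [0.2, 1.2, 6.6]
finger_gap: 0.0656
grip_force: 3.2
clock: 3.03
tcp_pos: [0.5245, 0.1574, 0.0184]
orientation: [0.001, 0.023, 1.0, -0.0]
wrist_force: [1.3, 0.0, 7.7]
finger_gap: 0.0657
grip_force: 3.9
```

```bash
python3 -m jog '[0,0,-0.01,0,0,0,0.54, 0,0,-0.01,0,0,0,0.54]'
python3 -m jog '[0,0,-0.01,0,0,0,0.54, 0,0,-0.01,0,0,0,0.54]'
python3 - <<'E'
from h import *
p,_=snap('scene','s2')
cv2.imwrite('pics/c3.png',cv2.resize(p[140:255,225:355,::-1],None,fx=5,fy=5,interpolation=cv2.INTER_CUBIC))
E
```

```text
clock: 3.2
tcp_pos: [0.5245, 0.1572, 0.0172]
orientation: [0.001, 0.023, 1.0, -0.0]
wrist_force: [-1.4, -2.1, 12.0]
finger_gap: 0.0663
grip_force: 5.8
clock: 3.37
tcp_pos: [0.5246, 0.1573, 0.0168]
orientation: [0.002, 0.023, 1.0, -0.0]
wrist_force: [-5.6, -4.5, 22.8]
finger_gap: 0.0658
grip_force: 11.9
```

View pics/c3.png

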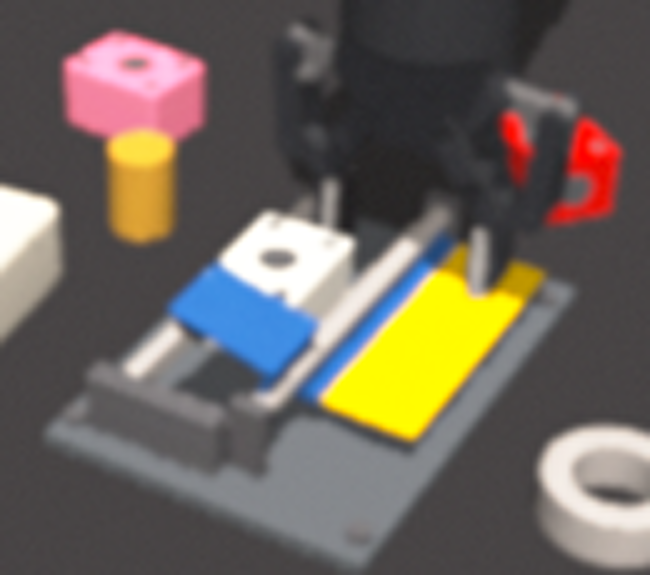

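The bar is level and on its end stop (force rose to 23 N), with the flap (245,320) raised clear ahead of the block and the lane finger (330,205) behind it. Now I'll push along fixture x.

```bash
python3 -m jog '[0.02,-0.0009,0,0,0,0,0.54, 0.04,-0.0018,0,0,0,0,0.54, 0.06,-0.0027,0,0,0,0,0.54, 0.08,-0.0036,0,0,0,0,0.54]'
python3 -m jog '[0.02,-0.0009,0,0,0,0,0.54, 0.04,-0.0018,0,0,0,0,0.54, 0.06,-0.0027,0,0,0,0,0.54, 0.08,-0.0036,0,0,0,0,0.54]'
```

```text
clock: 3.75
tcp_pos: [0.5255, 0.1574, 0.0156]
orientation: [-0.012, 0.021, 1.0, 0.001]
wrist_force: [-47.1, -4.8, 61.1]
finger_gap: 0.0656
grip_force: 30.6
clock: 4.08
tcp_pos: [0.5262, 0.1575, 0.0147]
orientation: [-0.025, 0.018, 1.0, 0.001]
wrist_force: [-78.4, -4.5, 89.3]
finger_gap: 0.0656
grip_force: 44.9
```

The tool is sticking with forces rising, so I'll back off, lighten the press to just short of the end stop, and look.

```bash
python3 -m jog '[-0.08,0.0036,0,0,0,0,0.54, -0.16,0.0072,0,0,0,0,0.54, -0.16,0.0072,0.01,0,0,0,0.54, -0.16,0.0072,0.015,0,0,0,0.54, -0.16,0.0072,0.015,0,0,0,0.54]'
python3 - <<'E'
from h import *
snap('scene','s3');p,_=snap('top','t3')
s=env.get_state();print(s['tcp_pos'],s['orientation'],s['wrist_force'],s['ft_torque'])
cv2.imwrite('pics/c4.png',cv2.resize(p[140:245,180:310,::-1],None,fx=5.5,fy=5.5,interpolation=cv2.INTER_CUBIC))
E
```

```text
clock: 4.5
tcp_pos: [0.5236, 0.1584, 0.0181]
orientation: [0.001, 0.023, 1.0, 0.001]
wrist_force: [-1.5, 1.1, 8.1]
finger_gap: 0.0657
grip_force: 3.7
[0.52359611 0.15829893 0.01773109] [5.67104766e-04 2.26659374e-02 9.99742634e-01 7.74534610e-04] [-1.74265181  1.98672049  8.09563303] [0.59788311 0.31988495 0.04692434]
```

View pics/c4.png

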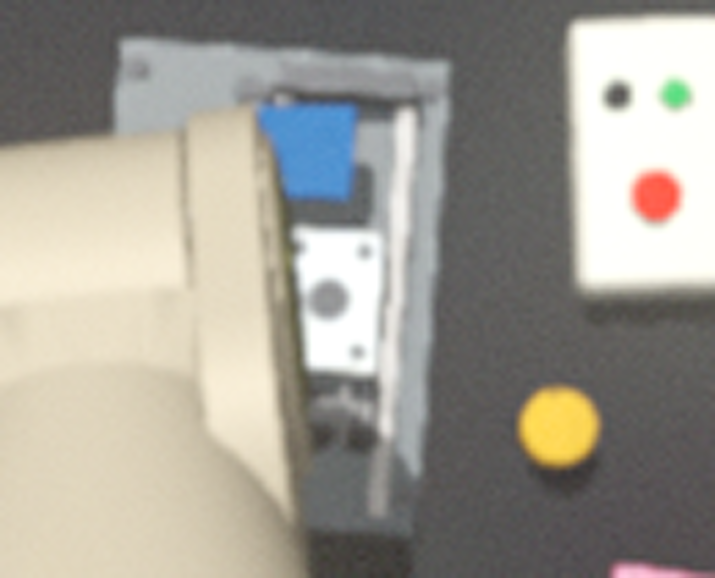

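The block (328,300) hasn't moved and the finger stands about 1 cm behind it (345,420), so the resistance was friction on the bar under a hard press. I'll retry at about 8 N.

```bash
python3 -m jog '[0.01,-0.0005,0,0,0,0,0.54, 0.02,-0.0009,0.0,0,0,0,0.54, 0.03,-0.0014,0,0,0,0,0.54, 0.03,-0.0014,0,0,0,0,0.54]'
```

```text
clock: 4.93
tcp_pos: [0.5239, 0.1582, 0.0169]
orientation: [-0.005, 0.022, 1.0, 0.001]
wrist_force: [-15.3, 1.2, 19.2]
finger_gap: 0.0656
grip_force: 9.5
```

```bash
python3 -m jog '[0.0,0,0.006,0,0,0,0.54, 0,0,0.012,0,0,0,0.54, 0.01,-0.0005,0.012,0,0,0,0.54, 0.02,-0.0009,0.012,0,0,0,0.54]'
python3 -m jog '[0.01,-0.0005,0,0,0,0,0.54, 0.02,-0.0009,0.0,0,0,0,0.54, 0.03,-0.0014,0,0,0,0,0.54, 0.04,-0.0018,0,0,0,0,0.54]'
```

```text
clock: 5.27
tcp_pos: [0.5311, 0.1574, 0.0191]
orientation: [-0.002, 0.022, 1.0, 0.0]
wrist_force: [-6.2, -0.7, 8.1]
finger_gap: 0.066
grip_force: 3.8
clock: 5.6
tcp_pos: [0.5377, 0.1569, 0.0188]
orientation: [-0.003, 0.023, 1.0, 0.0]
wrist_force: [-10.2, 0.7, 12.2]
finger_gap: 0.0657
grip_force: 6.3
```

It slides now, with the flap well up. Continuing.

```bash
python3 -m jog '[0.01,-0.0005,0.002,0,0,0,0.54, 0.02,-0.0009,0.002,0,0,0,0.54, 0.03,-0.0014,0.002,0,0,0,0.54, 0.04,-0.0018,0.002,0,0,0,0.54, 0.05,-0.0023,0.002,0,0,0,0.54, 0.06,-0.0027,0.002,0,0,0,0.54, 0.07,-0.0032,0.002,0,0,0,0.54, 0.08,-0.0036,0.002,0,0,0,0.54]'
python3 - <<'E'
from h import *
p,_=snap('top','t4');q,_=snap('scene','s4')
a=cv2.resize(p[140:245,215:285,::-1],None,fx=5,fy=5,interpolation=cv2.INTER_CUBIC);b=cv2.resize(q[150:255,235:320,::-1],None,fx=5,fy=5,interpolation=cv2.INTER_CUBIC)
cv2.imwrite('pics/c5.png',np.hstack([a,b]))
E
```

```text
clock: 6.27
tcp_pos: [0.5541, 0.1561, 0.019]
orientation: [-0.003, 0.023, 1.0, -0.0]
wrist_force: [-7.9, -0.2, 7.5]
finger_gap: 0.0658
grip_force: 4.6
```

View pics/c5.png

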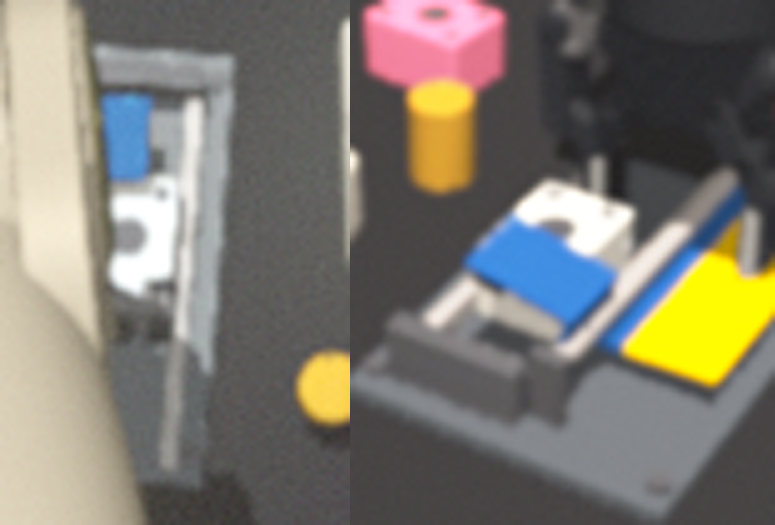

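The block (right view, 560,225) is sliding in under the raised flap (540,270) with a visible gap, and the finger is right behind it. About 43 mm remain.

```bash
python3 -m jog '[0.01,-0.0005,0,0,0,0,0.54, 0.02,-0.0009,0,0,0,0,0.54, 0.03,-0.0014,0,0,0,0,0.54, 0.04,-0.0018,0,0,0,0,0.54, 0.05,-0.0023,0,0,0,0,0.54, 0.06,-0.0027,0,0,0,0,0.54, 0.07,-0.0032,0,0,0,0,0.54, 0.08,-0.0036,0,0,0,0,0.54, 0.09,-0.0041,0,0,0,0,0.54, 0.1,-0.0045,0,0,0,0,0.54]'
python3 -m jog '[0.01,-0.0005,0,0,0,0,0.54, 0.02,-0.0009,0,0,0,0,0.54, 0.03,-0.0014,0,0,0,0,0.54, 0.04,-0.0018,0,0,0,0,0.54, 0.05,-0.0023,0,0,0,0,0.54, 0.06,-0.0027,0,0,0,0,0.54, 0.07,-0.0032,0,0,0,0,0.54, 0.08,-0.0036,0,0,0,0,0.54]'
```

```text
clock: 7.2
tcp_pos: [0.574, 0.1552, 0.019]
orientation: [-0.003, 0.023, 1.0, -0.0]
wrist_force: [-8.0, 0.4, 7.5]
finger_gap: 0.066
grip_force: 4.8
clock: 7.87
tcp_pos: [0.59, 0.1546, 0.019]
orientation: [-0.003, 0.023, 1.0, -0.0]
wrist_force: [-7.1, -0.7, 7.1]
finger_gap: 0.0659
grip_force: 4.7
```

```bash
python3 -m jog '[0.01,-0.0005,0,0,0,0,0.54, 0.02,-0.0009,0,0,0,0,0.54, 0.03,-0.0014,0,0,0,0,0.54]'
python3 -m jog '[0.005,-0.0002,0,0,0,0,0.54, 0.01,-0.0005,0,0,0,0,0.54, 0.01,-0.0005,0,0,0,0,0.54]'
python3 -m jog '[0.005,-0.0002,0,0,0,0,0.54, 0.01,-0.0005,0,0,0,0,0.54, 0.01,-0.0005,0,0,0,0,0.54]'
```

```text
clock: 8.12
tcp_pos: [0.5961, 0.1543, 0.019]
orientation: [-0.003, 0.023, 1.0, -0.0]
wrist_force: [-6.9, -0.2, 7.3]
finger_gap: 0.0658
grip_force: 4.7
clock: 8.37
tcp_pos: [0.5983, 0.1542, 0.019]
orientation: [-0.003, 0.023, 1.0, 0.0]
wrist_force: [-6.6, 0.0, 6.8]
finger_gap: 0.0659
grip_force: 4.3
clock: 8.62
tcp_pos: [0.5995, 0.1541, 0.019]
orientation: [-0.004, 0.023, 1.0, -0.0]
wrist_force: [-8.3, 0.5, 8.5]
finger_gap: 0.0657
grip_force: 5.7
```

```bash
python3 -m jog '[0.005,-0.0002,0,0,0,0,0.54, 0.01,-0.0005,0,0,0,0,0.54, 0.01,-0.0005,0,0,0,0,0.54]'
python3 -m jog '[0.005,-0.0002,0,0,0,0,0.54, 0.01,-0.0005,0,0,0,0,0.54, 0.01,-0.0005,0,0,0,0,0.54]'
python3 - <<'E'
from h import *
p,_=snap('top','t5');q,_=snap('scene','s5')
a=cv2.resize(p[140:245,215:285,::-1],None,fx=5,fy=5,interpolation=cv2.INTER_CUBIC);b=cv2.resize(q[150:255,235:320,::-1],None,fx=5,fy=5,interpolation=cv2.INTER_CUBIC)
cv2.imwrite('pics/c6.png',np.hstack([a,b]))
E
```

```text
clock: 8.87
tcp_pos: [0.5995, 0.154, 0.019]
orientation: [-0.005, 0.023, 1.0, -0.0]
wrist_force: [-13.8, 0.9, 12.9]
finger_gap: 0.0656
grip_force: 8.0
clock: 9.12
tcp_pos: [0.5995, 0.154, 0.0189]
orientation: [-0.007, 0.023, 1.0, -0.0]
wrist_force: [-18.7, 1.9, 18.2]
finger_gap: 0.066
grip_force: 10.9
```

View pics/c6.png

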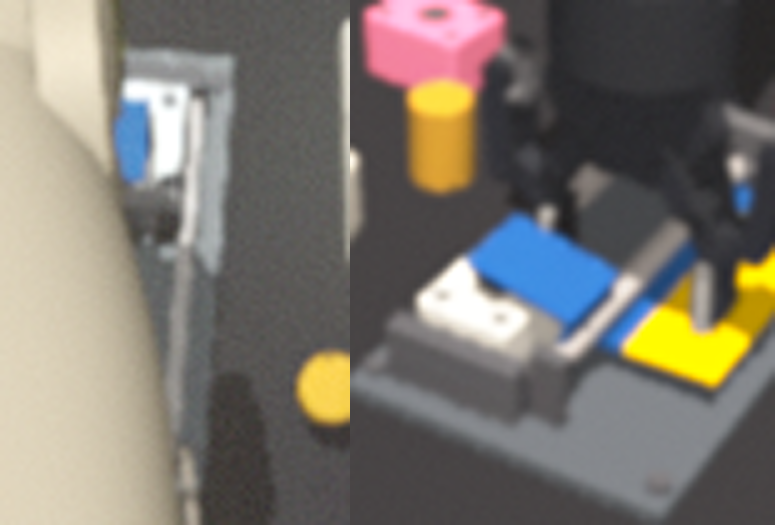

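The block sits against the stop (right view, 470,310 touching the grey stop): the TCP no longer advances while the force climbs. I'll back the finger off the block with the bar still held, then let the bar up gently.

```bash
python3 -m jog '[-0.015,0.0007,0,0,0,0,0.54, -0.03,0.0014,0,0,0,0,0.54, -0.04,0.0018,0,0,0,0,0.54, -0.05,0.0023,0,0,0,0,0.54, -0.06,0.0027,0,0,0,0,0.54, -0.07,0.0032,0,0,0,0,0.54, -0.07,0.0032,0,0,0,0,0.54]'
python3 -m jog '[0,0,0.015,0,0,0,0.54, 0,0,0.03,0,0,0,0.54, 0,0,0.045,0,0,0,0.54, 0,0,0.06,0,0,0,0.54, 0,0,0.08,0,0,0,0.54, 0,0,0.1,0,0,0,0.54, 0,0,0.13,0,0,0,0.54, 0,0,0.17,0,0,0,0.54, 0,0,0.25,0,0,0,0.54, 0,0,0.35,0,0,0,0.54, 0,0,0.5,0,0,0,0.54, 0,0,0.6,0,0,0,0.54]'
```

```text
clock: 9.8
tcp_pos: [0.5969, 0.1545, 0.0217]
orientation: [0.004, 0.023, 1.0, 0.0]
wrist_force: [3.9, -0.7, 6.4]
finger_gap: 0.0657
grip_force: 3.4
clock: 10.8
tcp_pos: [0.5936, 0.1545, 0.1418]
orientation: [0.001, 0.023, 1.0, 0.0]
wrist_force: [1.0, 1.0, 0.8]
finger_gap: 0.0655
grip_force: 0.0
```

Move clear sideways and back, then check.

```bash
python3 -m jog '[-0.2,0,0.4,0,0,0,0.54, -0.4,0.2,0.4,0,0,0,0.54, -0.6,0.5,0.4,0,0,0,0.54, -0.8,0.8,0.4,0,0,0,0.54, -0.9,1,0.4,0,0,0,0.54, -0.9,1,0.4,0,0,0,0.54, -0.9,1,0.4,0,0,0,0.54, -0.9,1,0.4,0,0,0,0.54, -0.9,1,0.4,0,0,0,0.54]'
python3 - <<'E'
from h import *
p,d=snap('top','t6');q,_=snap('scene','s6')
a=cv2.resize(p[140:245,190:285,::-1],None,fx=4,fy=4,interpolation=cv2.INTER_CUBIC);b=cv2.resize(q[150:255,235:335,::-1],None,fx=4,fy=4,interpolation=cv2.INTER_CUBIC)
cv2.imwrite('pics/c7.png',np.hstack([a,b]))
o=np.array([.6168,.1143]);th=-.0453;R=np.array([[np.cos(th),-np.sin(th)],[np.sin(th),np.cos(th)]])
P=pts('top',d);F=(P[...,:2]-o)@R
m=(abs(P[...,2]-.044)<.005)&(abs(F[...,1])<25)&(F[...,0]>-100)&(F[...,0]<55)&(p.min(-1)>120)
f=F[m];print(m.sum(),f.min(0),f.max(0),np.percentile(f[:,0],[2,98]))
E
```

```text
clock: 11.55
tcp_pos: [0.4109, 0.3574, 0.2203]
orientation: [0.0, 0.02, 1.0, 0.001]
wrist_force: [0.8, 0.1, -0.8]
finger_gap: 0.0656
grip_force: 0.0
3140 [-0.25208809 -0.25419625] [0.12344951 0.28924784] [-0.09938778  0.09530494]
```

View pics/c7.png

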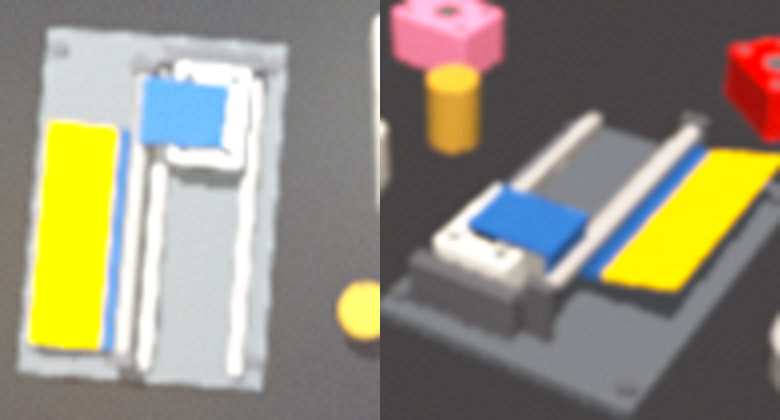

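Run:
```python
from h import *
o=np.array([.6168,.1143]);th=-.0453;R=np.array([[np.cos(th),-np.sin(th)],[np.sin(th),np.cos(th)]])
g=cv2.cvtColor(cv2.imread('pics/t6.png'),cv2.COLOR_BGR2GRAY).astype(float)
# profile along fixture x at y=-17 (right of the flap), plane z=44 mm
c=eyes.calibration('top')
for y in(-.016,-.018):
    xs=np.arange(-.03,.07,.002);W=np.c_[np.c_[xs,xs*0+y]@R.T+o,xs*0+.044]
    C=W@np.array(c['R']).T+c['t'];u=c['fx']*C[:,0]/C[:,2]+c['cx'];v=c['fy']*C[:,1]/C[:,2]+c['cy']
    s=cv2.remap(g.astype(np.float32),u.astype(np.float32)[None],v.astype(np.float32)[None],1)[0]
    print([(round(x*1e3),int(k)) for x,k in zip(xs,s)])
```

```text
[(-30, 214), (-28, 210), (-26, 194), (-24, 169), (-22, 145), (-20, 136), (-18, 138), (-16, 146), (-14, 180), (-12, 225), (-10, 255), (-8, 255), (-6, 255), (-4, 243), (-2, 244), (0, 250), (2, 255), (4, 255), (6, 255), (8, 255), (10, 255), (12, 255), (14, 255), (16, 255), (18, 255), (20, 255), (22, 255), (24, 255), (26, 255), (28, 255), (30, 255), (32, 255), (34, 255), (36, 255), (38, 255), (40, 239), (42, 239), (44, 247), (46, 255), (48, 255), (50, 230), (52, 202), (54, 189), (56, 191), (58, 200), (60, 211), (62, 212), (64, 197), (66, 169), (68, 134)]
[(-30, 214), (-28, 211), (-26, 195), (-24, 170), (-22, 146), (-20, 135), (-18, 138), (-16, 147), (-14, 179), (-12, 223), (-10, 255), (-8, 255), (-6, 255), (-4, 255), (-2, 255), (0, 255), (2, 255), (4, 255), (6, 255), (8, 255), (10, 255), (12, 255), (14, 255), (16, 255), (18, 255), (20, 255), (22, 255), (24, 255), (26, 255), (28, 255), (30, 255), (32, 255), (34, 255), (36, 255), (38, 255), (40, 249), (42, 249), (44, 252), (46, 255), (48, 255), (50, 231), (52, 204), (54, 190), (56, 192), (58, 198), (60, 207), (62, 206), (64, 191), (66, 163), (68, 131)]
```

The block's front edge is at x ≈ 50–51 mm and its rear at about -12 (-10 expected, blur included), so it is home. The flap rests on it, the bar is partly up, and the neighbouring items in view haven't moved.

```bash
python3 -c "
from workcell import env
print(env.hand_in())"
```

```text
the job is handed in; nothing more can be done
None
```

The block is home against the back stop with the flap clamped down on it, the arm is clear, and the job is handed in at about 12 s; the bar was held about 2 mm short of its end stop during the push, because pressed right down the fingertip stuck on it (wrist force peaked near 119 N by the last reading, just under the 120 N limit).

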